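Seat a harness boss in the sprung die and hold it on its stop

ROBOT

A 7-joint arm with a two-finger parallel gripper is mounted at the origin on the work surface. World frame = base frame: x ahead of the robot, y to its left, z up, the work surface at z = 0. Lengths are in m, angles in rad, forces in N, time in s.
With the tool pointing down it reaches from about 0.35 to 0.9 m from the base axis. Payload 19.9 kg.
Tool frame: the origin (TCP) lies at the very end of the fingers, on their centre line; the grasp point (between the pads) lies 19 mm behind it; z points along the fingers, x is the direction in which the jaws open and shut, and the axes are right-handed (so a half turn about z gives the same grasp; the last joint's range is limited). The gripper opens to 94 mm and grips with 3 to 60 N. Pads are 16 mm wide; open, the fingers measure 119 mm over their backs; the gripper's body (75 mm by 177 mm) begins 78 mm behind the grasp point.
Start: joints at [1.272, 0.417, -0.01, 1.614, 0.005, 1.111, -0.053], TCP at [0.159, -0.604, 0.205] pointing down, gripper open.
Joint ranges: [-2.81, 2.81], [-0.39, 2.02], [-1.27, 1.25], [0.06, 2.57], [-1.19, 4.33], [0.19, 2], [-2.82, 2.82]. Speed limits (rad/s): [1.89, 1.89, 2.39, 2.39, 3.01, 3.01, 3.01].

INTERFACE

Orientations are given as a 3x3 rotation matrix whose columns are the frame's x, y, z axes.
In Python, from rig import get_state, camera, sign_off gives the robot as it stands. The module is installed in compiled form; this text tells all that it offers.
- The arm moves only by the tool arm_command, never from a script. Its argument "moves" is a list of rows, each a list of 7 numbers: the shift along the tool's x, y, z in cm, then the turn, a rotation vector about the tool's x, y, z in rad, then the finger opening in cm, from 0 to 9.4. In form: [[x, y, z, wx, wy, wz, claw], ...]. A call has 1 to 8 rows; each row is the pose to reach, as a shift and turn from the pose commanded when the call began, along the tool's axes at that moment; what a row does not reach only later rows make up. A row lasts 1/10 s, in which the tool goes at most 50 mm and 8.59 degrees, less where a joint would pass 70% of its speed; a pose out of reach is approached as far as the arm can. A call with a gripper value outside its range is refused whole. The fingers move at their own pace and stop on an object; the grip force is fixed at half the most. Time passes only in rows, so rows that repeat a pose let the fingers close. It gives the time, the measured TCP pose, the force and the opening at its end, in the units of the state.
- get_state(): the state, without advancing time (a new reading comes with each control period).
- camera(name): name is "scene" or "top"; returns a dict with "frame" (480x640x3 uint8, red, green, blue), "z_map" (480x640 float32, m along the optical axis (not along the pixel's ray), 0 where there is no reading), "fx", "fy", "cx", "cy" (pixels), "distortion" ([k1, k2, p1, p2, k3] as OpenCV has them; the pictures are not rectified), "cam_to_world" (4x4, takes a point from camera to world coordinates). Camera axes: x right, y down, z forward; pixel columns grow to the right and rows downward; lengths in m; the calibration is good to about 2 mm. A picture is of the moment at which its call begins.
- sign_off(): hands the job in, once; it reports no verdict.
The state is a dict: "t": time; "qpos": joint angles; "qvel": joint speeds; "tau": joint torques, N m; "ee_pos": TCP position; "ee_rot": TCP orientation; "contact_force": force on the tool from outside, world axes, zero at the start; "torque": the same for the moment, N m; "width": opening from 0.0 (shut) to 1.0 (fully open).
Only numpy, scipy, OpenCV 4.12 (cv2) and the standard library are available. Lean on these libraries where they do the work, as an engineer would, in place of code of your own. Each camera call takes 0.05 s, during which the arm holds its last target.

TASK

Take the round brass boss blank from the black-topped wooden board (not the square brass one or the bigger steel one), set it flat in the round cavity of the blue die so that the sprung plunger carries it, and let go of it. Then push it gently down with the gripper, against the spring, until it sits fully home on the cavity floor, without crushing it, and finish while still holding it down there. Leave the other blanks and the things on the bench where they are.

Things in the scene. Friction and masses are not known exactly. Their poses are not given: they have to be found in the camera images.
- round_boss: the round brass boss blank, loose on the wooden board: a flat disc 50 mm in diameter and 10 mm thick (lower edge chamfered 1.5 mm) with a solid round hub 24 mm in diameter standing 16 mm up from its middle, 26 mm high in all, 0.13 to 0.23 kg; origin at the centre of its underside, z up
- round_boss_top (a point): centre of the flat top of the round brass boss's hub, 26 mm above its underside
- die: the die, fixed to the bench: a blue block 100 x 100 x 40 mm high on a dark steel foot 150 x 70 x 10 mm, with a round cavity 53 mm in diameter and 20 mm deep in the middle of its top (mouth chamfered 3 mm). Origin at the centre of its underside, on the cavity's axis, z up: the mouth is 40 mm and the cavity floor, the hard stop, 20 mm above the origin
- cavity (a point): centre of the cavity's mouth, level with the top of the blue block. The boss at rest on the plunger has its underside 8 mm below this point and its hub top 18 mm above it; pushed fully home on the cavity floor its hub top is 6 mm above this point
- plunger_top (a point): centre of the flat top of the steel plunger, 30 mm in diameter, that stands up through the middle of the cavity floor; at rest it is 12 mm above the floor and 8 mm below the mouth; it moves with the plunger
- plunger (a joint): how far the sprung plunger is pushed down, m: 0 at rest, 0.012 when its top is flush with the cavity floor and the boss meets that floor, the hard stop. The spring pushes up with about 4 N at rest (enough to carry the boss) and 12.5 N at the stop, and lifts the boss again when let go. Hold it on the stop with at most 80 N; over 150 N on the die, even for a moment, crushes it
- board: the wooden board with a black rubber top, fixed to the bench, 130 x 310 x 10 mm high, that carries the three blanks 100 mm apart along its y; origin at the centre of its underside, z up
- square_boss: square brass blank, to be left: plate 50 x 50 x 10 mm with the same 24 mm hub, 26 mm high in all; origin at the centre of its underside, z up
- big_boss: bigger round steel blank, to be left: disc 64 mm in diameter, 10 mm thick with the same 24 mm hub, 26 mm high in all; origin at the centre of its underside, z up
- glue_jar: closed jar 72 mm in diameter, 75 mm high, to be left; origin at the centre of its underside, z up
- mug: white mug 76 mm in diameter, 85 mm high, to be left; origin at the centre of its underside, z up
- spool: wooden spool 48 mm in diameter, 52 mm high with a red middle, standing, to be left; origin at the centre of its underside, z up
- mallet: hammer lying on the bench far out to the left (+y), to be left; handle along its x
- awl: awl like a screwdriver, 170 mm long, lying far out to the right (-y), to be left; along its x

How it is judged:
On the way, in this order (a step that is already met when the one before it is completed fails the run):
1. the round brass boss lies flat in the die's cavity on the raised plunger, let go (horizontal distance between round_boss and die below 0.003 m and angle between round_boss's own z axis and vertical below 0.1 rad and z of round_boss in the frame of die below 0.035 m and value of joint plunger below 0.006 m and contact force between the fingers and round_boss below 0.1 N), for 0.2 s.
2. the gripper has pushed the boss down against the spring onto the cavity floor (horizontal distance between round_boss and die below 0.003 m and angle between round_boss's own z axis and vertical below 0.1 rad and value of joint plunger above 0.0105 m and z of round_boss in the frame of die below 0.022 m and contact force between the fingers and round_boss above 4 N), for 0.3 s.
At the end, for the whole second after the job is handed in: Fingers press the round boss (over 4 N; boss on die at most 80 N), at rest and fully home: plunger down over 10.5 mm, boss underside within 2 mm of the cavity floor, within 3 mm of its axis, flat within 0.1 rad; all other things within 30 mm of where they began (all of step 2 and contact force between round_boss and die below 80 N and linear speed of round_boss below 0.01 m/s and distance of each of square_boss, big_boss, glue_jar, mug, spool, mallet, awl from where it was at the start of the episode below 0.03 m); the arm keeps its last pose, push and grip.
It fails at once if the boss is crushed: pressed on the die with more than 150 N (contact force between round_boss and die above 150 N).
It fails at once if one of the other things (blanks, jar, mug, spool, hammer, awl) is moved more than 30 mm (distance of any of square_boss, big_boss, glue_jar, mug, spool, mallet, awl from where it was at the start of the episode above 0.03 m).
It also fails if it takes over 48 s, if anything falls off the work surface, if the arm or the gripper's body presses on something with over 40 N, if the wrist force passes 120 N, or if a joint passes its speed limit or range.

## Working session

There is one attempt and no reset: what is moved stays moved. The work goes in short steps, Python scripts to look and compute and a tool call to move; the robot and the scene stay as the last step left them, time stands still between calls to the robot, and variables do not carry over. Pictures are saved under pics/ and viewed, and the job is handed in when it is done.

Besides the shell and the picture viewer there is one more tool, called after ">>>" by a JSON object that holds its "op" and its "data". arm_command: Moves the arm, as the interface text tells. Its arguments: {"type":"object","properties":{"moves":{"type":"array","items":{"type":"array","items":{"type":"number"}}}},"required":["moves"]}

```bash
mkdir -p pics; python3 - <<'E'
from rig import get_state,camera
import cv2,numpy as np
for n in ("top","scene"):
    c=camera(n); cv2.imwrite(f"pics/{n}0.png",c["frame"][:,:,::-1]); np.savez(f"pics/{n}0.npz",**c)
    print(n,c["fx"],c["fy"],c["cx"],c["cy"],c["distortion"]);print(np.round(c["cam_to_world"],4))
s=get_state();print(s["t"],s["ee_pos"],np.round(s["ee_rot"],3),s["width"],s["contact_force"])
E
```

```text
top 569.4465248044468 569.4465248044468 318.5393087807154 245.46365884687376 [0.03073834 0.         0.         0.         0.        ]
[[ 2.9000e-02 -9.9040e-01  1.3510e-01  3.9580e-01]
 [-9.9960e-01 -2.9500e-02 -1.4000e-03  5.2000e-03]
 [ 5.4000e-03 -1.3500e-01 -9.9080e-01  1.5823e+00]
 [ 0.0000e+00  0.0000e+00  0.0000e+00  1.0000e+00]]
scene 599.1491180342152 599.1491180342152 325.9264181650851 239.5398816112087 [0.02956312 0.         0.         0.         0.        ]
[[ 0.677   0.4918 -0.5476  1.3974]
 [ 0.736  -0.445   0.5103 -0.7235]
 [ 0.0073 -0.7484 -0.6632  1.0253]
 [ 0.      0.      0.      1.    ]]
0.1 [ 0.15924671 -0.6040425   0.20489124] [[ 0.255 -0.967 -0.   ]
 [-0.967 -0.255  0.001]
 [-0.001  0.    -1.   ]] 0.9981677922779335 [-0.38853103  0.79346972 -0.10174098]
```

View pics/top0.png

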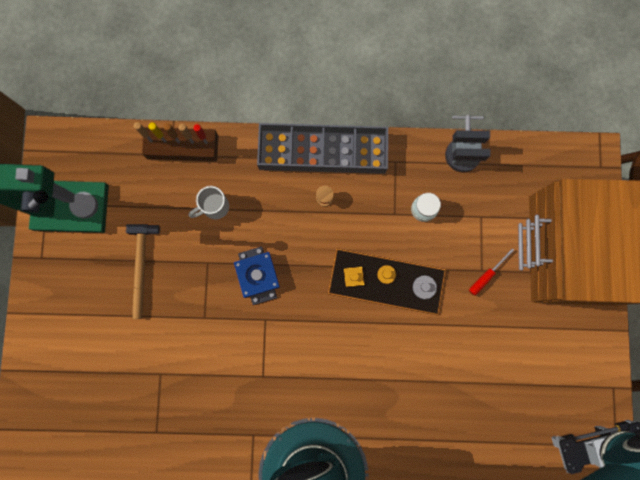

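View pics/scene0.png

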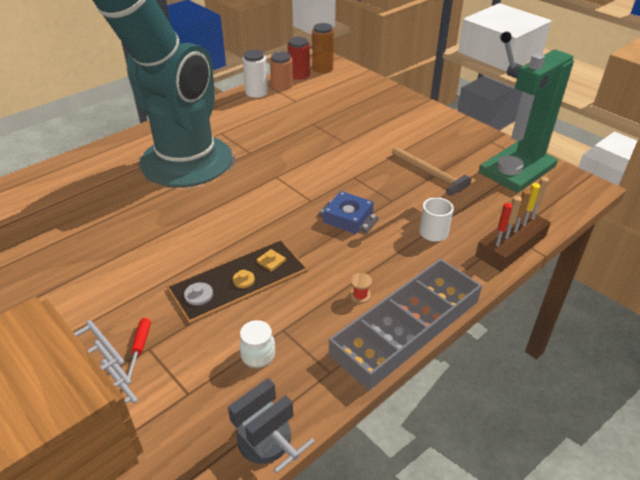

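The top picture shows the round boss at (387,274), between the square one (354,277) and the steel one (425,287), with the die at (257,275). The scene picture has the round boss at (244,279) and the die at (348,210).

```bash
cat > h.py <<'E'
import numpy as np,cv2
def load(n):
    return dict(np.load(n))
def rays(c,uv):
    K=np.array([[c["fx"],0,c["cx"]],[0,c["fy"],c["cy"]],[0,0,1]],float)
    p=cv2.undistortPoints(np.asarray(uv,float).reshape(-1,1,2),K,np.asarray(c["distortion"],float)).reshape(-1,2)
    d=np.c_[p,np.ones(len(p))]
    return d
def plane(c,uv,z):
    T=c["cam_to_world"]; d=rays(c,uv)@T[:3,:3].T; o=T[:3,3]
    return o+d*((z-o[2])/d[:,2])[:,None]
def cloud(c,u0,u1,v0,v1):
    v,u=np.mgrid[v0:v1,u0:u1]; uv=np.c_[u.ravel(),v.ravel()]
    zz=c["z_map"][v0:v1,u0:u1].ravel()
    P=(rays(c,uv)*zz[:,None])@c["cam_to_world"][:3,:3].T+c["cam_to_world"][:3,3]
    return uv,P,c["frame"][v0:v1,u0:u1].reshape(-1,3)
E
python3 - <<'E'
from h import *
for n,b,d in (("top",(320,455,245,320),(225,290,240,310)),("scene",(160,310,235,320),(310,385,185,240))):
    c=load(f"pics/{n}0.npz")
    for k,r in (("b",b),("d",d)):
        im=c["frame"][r[2]:r[3],r[0]:r[1]][:,:,::-1]
        s=min(800//im.shape[1],600//im.shape[0]); cv2.imwrite(f"pics/{n}_{k}.png",cv2.resize(im,None,fx=s,fy=s,interpolation=cv2.INTER_NEAREST)); print(n,k,s)
c=load("pics/top0.npz")
uv,P,f=cloud(c,375,400,263,287)
print(np.round(P[:,2].reshape(24,25)*1000).astype(int)[::2])
uv,P,f=cloud(c,235,281,250,303)
print(np.round(P[:,2].reshape(53,46)*1000).astype(int)[::3,::2])
E
```

```text
top b 5
top d 8
scene b 5
scene d 10
[[  13   12   16    6   15    7   12    5   15   11   16    9   11   20
    13   14    9    8   17    6    7   15   12    9    1]
 [  16    7   19   12   10    6   10   13   15   11   12   12    1   12
    13   12   12   15   12   17   12    3   10   11   12]
 [  10   17   13   14   13    2   25   20   16   13   20   17   21   21
    19   21   26   13   15    9   16    5   11   10   12]
 [   9   20    8   13   20   29   20   24   15   19   16   21   22   18
    24   19   22   22   20   20   14    8    4   13   11]
 [   8   13   16   20   18   23   20   26   22   43   39   36   34   40
    37   44   26   22   23   25   12   15   12   10   14]
 [  14    9    9   17   19   23   21   21   40   37   33   36   36   38
    30   37   41   22   24   23   18   10   13   11    5]
 [  15    8   18   24   22   19   23   16   37   39   38   38   41   35
    38   37   26   17   24   21   21   12   15   13   10]
 [  11   11    6   26   19   25   22   19   21   35   37   30   40   35
    33   22   18   22   23   25   11   10   10   10    9]
 [   6   14   12   15  
[... 1958 characters left out ...]
3   36   29   45   42   39   45   41   38   38   35
    42   36   42   48   43   34   45   42   18]
 [  -1   -6   -3   37   44   40   35   42   44   48   41   40   32   41
    40   43   38   42   29   10    7   -2   -1]
 [  -6  -11   -5    0   38   46   42   41   42   41   51   40   43   31
     7   11 1582   17    8    9    3   -2    0]
 [   2   -6    5    3   42   39   43   34   22    9   11   12   19   18
    12   13   10    5   12   21    7    2    3]
 [   3    0   -2   -3   -2    4    1    4   10    8   19   14   11   10
    17   12   13   11   10    9    1    5    4]
 [   2    4    5   -5    0    3    0    1    3   14   26    8   12    8
     9    4    4    3    2    0   -2    4    4]]
```

View pics/top_b.png

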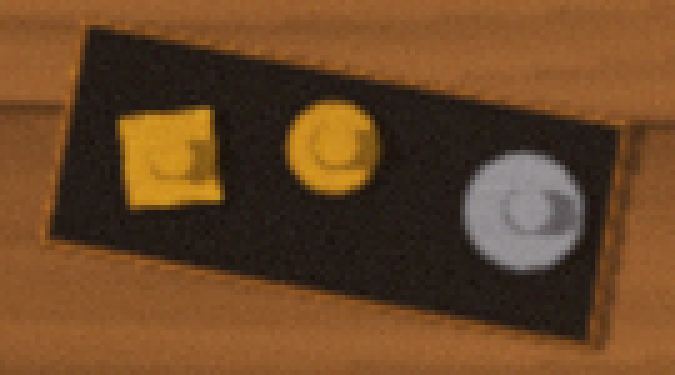

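View pics/top_d.png

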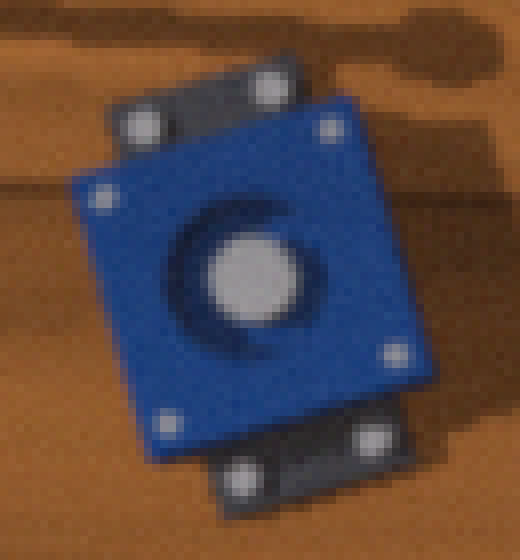

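View pics/scene_b.png

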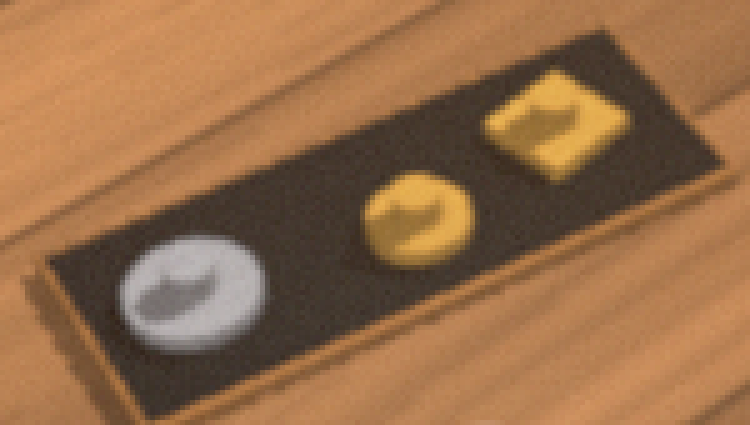

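View pics/scene_d.png

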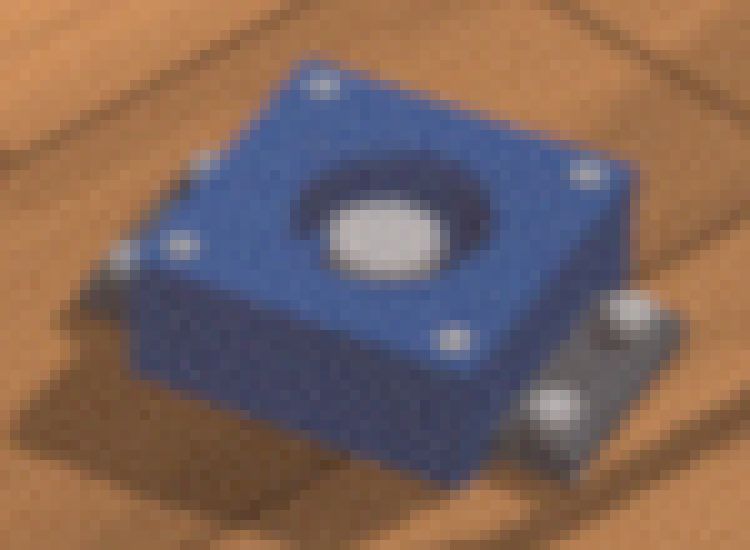

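```bash
cat >> h.py <<'E'
def blobs(c,r,m,amin=4):
    # soft weighted centroids of mask components
    n,l,s,ce=cv2.connectedComponentsWithStats(m.astype(np.uint8))
    return [(int(s[i,4]),ce[i]+[r[0],r[2]],s[i]) for i in range(1,n) if s[i,4]>=amin]
E
python3 - <<'E'
from h import *
for n,b,d in (("top",(320,455,245,320),(225,290,240,310)),("scene",(160,310,235,320),(310,385,185,240))):
    c=load(f"pics/{n}0.npz")
    im=c["frame"][b[2]:b[3],b[0]:b[1]]
    hsv=cv2.cvtColor(im,cv2.COLOR_RGB2HSV).astype(int)
    m=(hsv[...,0]>17)&(hsv[...,0]<32)&(hsv[...,1]>120)&(hsv[...,2]>70)
    for a,ce,s in blobs(c,b,m,30):
        cs=max(cv2.findContours((cv2.connectedComponents(m.astype(np.uint8))[1]>0).astype(np.uint8),0,1)[0],key=len)
        print(n,"brass",a,ce.round(2),s[:4],plane(c,[ce],.0155)[0].round(4))
    im=c["frame"][d[2]:d[3],d[0]:d[1]]
    hsv=cv2.cvtColor(im,cv2.COLOR_RGB2HSV).astype(int)
    m=(hsv[...,1]<75)&(hsv[...,2]>100)
    if n=="scene": m=(hsv[...,1]<95)&(hsv[...,2]>120)
    for a,ce,s in blobs(c,d,m,2): print(n,"gray",a,ce.round(2),"z32",plane(c,[ce],.032)[0].round(4),"z40",plane(c,[ce],.041)[0].round(4))
    m=(hsv[...,0]>100)&(hsv[...,0]<130)&(hsv[...,1]>120)
    uv,P,f=cloud(c,d[0],d[1],d[2],d[3])
    k=(m.ravel())&(abs(P[:,2]-.041)<.008)
    if n=="top":
        cs=max(cv2.findContours(m.astype(np.uint8),0,1)[0],key=cv2.contourArea)
        mm=np.zeros_like(m,np.uint8);cv2.drawContours(mm,[cs],-1,1,-1)
        v,u=np.nonzero(mm);ce=np.array([u.mean()+d[0],v.mean()+d[2]]);print("blue filled",len(u),ce,plane(c,[ce],.036),cv2.minAreaRect(cs))
E
```

```text
top brass 359 [353.51 276.16] [23 21 22 21] [ 0.527  -0.0959  0.0155]
top brass 268 [386.08 274.11] [57 20 19 19] [ 0.5353 -0.1856  0.0155]
top gray 15 [258.4 250.6] z32 [0.5881 0.1674 0.032 ] z40 [0.587  0.1665 0.041 ]
top gray 17 [242.53 255.35] z32 [0.5737 0.2102 0.032 ] z40 [0.5727 0.209  0.041 ]
top gray 6 [265.83 255.83] z32 [0.5743 0.1465 0.032 ] z40 [0.5733 0.1456 0.041 ]
top gray 5 [237.6 264.2] z32 [0.549  0.2225 0.032 ] z40 [0.5481 0.2212 0.041 ]
top gray 97 [255.92 274.37] z32 [0.5227 0.1713 0.032 ] z40 [0.5219 0.1704 0.041 ]
top gray 7 [274.   283.71] z32 [0.4986 0.1211 0.032 ] z40 [0.498  0.1204 0.041 ]
top gray 4 [245.5 292.5] z32 [0.4726 0.1974 0.032 ] z40 [0.4721 0.1962 0.041 ]
top gray 13 [271.38 294.62] z32 [0.4689 0.127  0.032 ] z40 [0.4685 0.1263 0.041 ]
top gray 14 [254.71 299.5 ] z32 [0.4544 0.1716 0.032 ] z40 [0.4541 0.1706 0.041 ]
blue filled 1356 [256.16740413 274.34218289] [[0.52243163 0.17022347 0.036     ]] ((31.138710021972656, 34.218162536621094), (37.42863845825195, 36.64739990234375), 73.49563598632812)
scene brass 339 [270.94 259.31] [96 14 30 22] [ 0.527  -0.0957  0.0155]
scene brass 280 [243.31 278.27] [72 34 23 20] [ 0.5342 -0.1848  0.0155]
scene gray 110 [338.7  199.33] z32 [0.4797 0.1775 0.032 ] z40 [0.488  0.1693 0.041 ]
scene gray 23 [368.87 201.22] z32 [0.5402 0.2321 0.032 ] z40 [0.548  0.2235 0.041 ]
scene gray 84 [347.79 208.81] z32 [0.5256 0.1671 0.032 ] z40 [0.5335 0.159  0.041 ]
scene gray 6 [373.  207.5] z32 [0.5666 0.2208 0.032 ] z40 [0.5742 0.2123 0.041 ]
scene gray 21 [373.48 215.43] z32 [0.5907 0.1977 0.032 ] z40 [0.598  0.1894 0.041 ]
scene gray 16 [355.  218.5] z32 [0.5672 0.1529 0.032 ] z40 [0.5747 0.1449 0.041 ]
scene gray 20 [365.15 225.2 ] z32 [0.604  0.1532 0.032 ] z40 [0.6112 0.1453 0.041 ]
```

Round boss at about (0.535,−0.185), die axis at about (0.5225,0.171). I'll move above the boss first.

>>> {"op": "arm_command", "data": {"moves": [[-2,-3,0,0,0,0,5],[-4.5,-6.8,0,0,0,0,5],[-7,-10.6,0,0,0,0,5],[-9.5,-14.4,0,0,0,0,5],[-12,-18.2,0,0,0,0,5],[-14.5,-22,0,0,0,0,5],[-17,-25.8,0,0,0,0,5],[-19.5,-29.6,0,0,0,0,5]]}}

```text
t: 0.9
ee_pos: [0.3967, -0.3387, 0.2054]
ee_rot: [[0.255, -0.967, -0.0], [-0.967, -0.255, 0.0], [-0.0, 0.0, -1.0]]
contact_force: [1.3, -0.9, 0.5]
width: 0.533
```

>>> {"op": "arm_command", "data": {"moves": [[-2.5,-3.8,0,0,0,0,5],[-5,-7.6,1,0,0,0,5],[-7.5,-11.4,3,0,0,0,5],[-9.5,-14.5,5,0,0,0,5],[-11.4,-17.4,8,0,0,0,5],[-11.4,-17.4,10,0,0,0,5],[-11.4,-17.4,10,0,0,0,5]]}}

```text
t: 1.6
ee_pos: [0.5337, -0.1844, 0.1027]
ee_rot: [[0.257, -0.967, -0.005], [-0.967, -0.257, 0.002], [-0.003, 0.004, -1.0]]
contact_force: [-0.1, 0.4, 0.6]
width: 0.532
```

```bash
python3 - <<'E'
from rig import get_state,camera
import cv2,numpy as np
for n in ("top","scene"):
    c=camera(n); np.savez(f"pics/{n}1.npz",**c); cv2.imwrite(f"pics/{n}1.png",c["frame"][:,:,::-1])
c=np.load("pics/scene1.npz");im=c["frame"][120:320,120:380,::-1]
cv2.imwrite("pics/scene1c.png",cv2.resize(im,None,fx=3,fy=3))
s=get_state();print(s["t"],s["ee_pos"],np.round(s["ee_rot"],4),s["width"],s["contact_force"])
R=s["ee_rot"];print((R.T@(np.array([.535,-.1855,.024])-s["ee_pos"]))*100)
E
```

```text
1.7 [ 0.53468874 -0.18621804  0.10571513] [[ 2.543e-01 -9.671e-01 -7.000e-04]
 [-9.671e-01 -2.543e-01  1.000e-04]
 [-3.000e-04  7.000e-04 -1.000e+00]] 0.5318632054458031 [0.30955088 0.84518486 1.28256596]
[-0.05942445 -0.05410125  8.17149284]
```

View pics/scene1c.png

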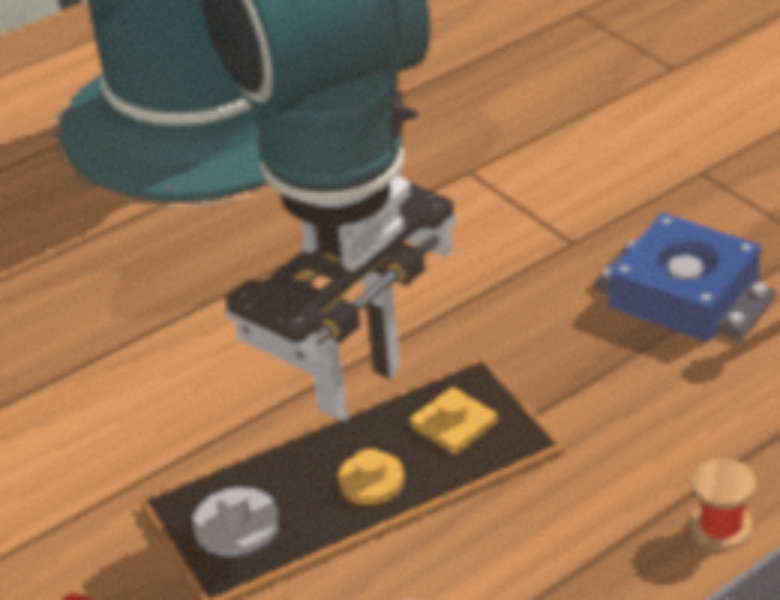

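The view shows the fingers straddling the round boss (crop 370,475), clear of its neighbours. I'll go down now.

>>> {"op": "arm_command", "data": {"moves": [[0,0,2,0,0,0,4.5],[0,0,4,0,0,0,4.5],[0,0,5.5,0,0,0,4.5],[0,0,6.5,0,0,0,4.5],[0,0,7.2,0,0,0,4.5],[0,0,7.8,0,0,0,4.5],[0,0,7.8,0,0,0,4.5],[0,0,7.8,0,0,0,4.5]]}}

```text
t: 2.5
ee_pos: [0.5352, -0.1857, 0.0278]
ee_rot: [[0.255, -0.967, 0.0], [-0.967, -0.255, -0.0], [0.0, -0.0, -1.0]]
contact_force: [0.2, -0.2, -0.0]
width: 0.475
```

```bash
python3 - <<'E'
from rig import get_state,camera
import cv2,numpy as np
for n in ("top","scene"):
    c=camera(n); np.savez(f"pics/{n}2.npz",**c)
c=np.load("pics/scene2.npz");im=c["frame"][180:320,160:320,::-1]
cv2.imwrite("pics/scene2c.png",cv2.resize(im,None,fx=4,fy=4))
s=get_state();print(s["t"],s["ee_pos"],np.round(s["ee_rot"],4),s["width"],s["contact_force"])
E
```

```text
2.6 [ 0.53532288 -0.18580477  0.02791862] [[ 2.549e-01 -9.670e-01  6.000e-04]
 [-9.670e-01 -2.549e-01 -2.000e-04]
 [ 3.000e-04 -5.000e-04 -1.000e+00]] 0.4820006893948307 [-0.4993192  -0.89987997  0.38787616]
```

View pics/scene2c.png

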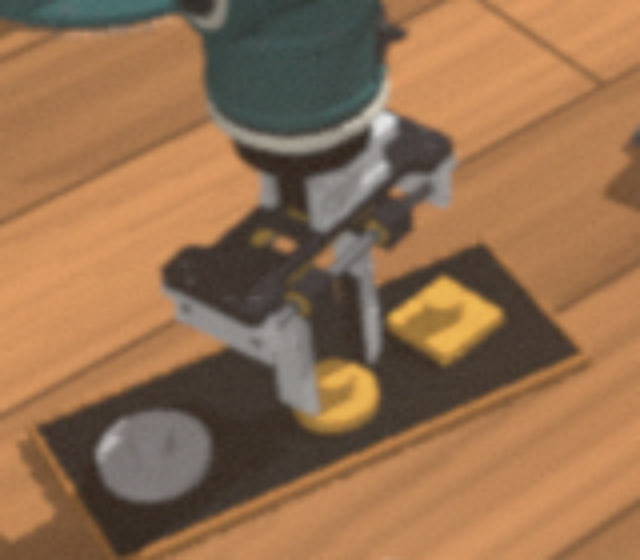

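The fingers are around the hub and clear of the square and steel blanks. A few mm further down, then grip.

>>> {"op": "arm_command", "data": {"moves": [[0,0,0.25,0,0,0,4.5],[0,0,0.45,0,0,0,4.5],[0,0,0.45,0,0,0,4.5]]}}

```text
t: 2.9
ee_pos: [0.5349, -0.1856, 0.0227]
ee_rot: [[0.255, -0.967, -0.0], [-0.967, -0.255, 0.0], [-0.0, 0.0, -1.0]]
contact_force: [-0.1, 0.8, 0.9]
width: 0.48
```

>>> {"op": "arm_command", "data": {"moves": [[0,0,0,0,0,0,3.5],[0,0,0,0,0,0,2.8],[0,0,0,0,0,0,2.4],[0,0,0,0,0,0,2],[0,0,0,0,0,0,2],[0,0,0,0,0,0,2],[0,0,0,0,0,0,2]]}}

```text
t: 3.6
ee_pos: [0.5351, -0.1858, 0.023]
ee_rot: [[0.255, -0.967, 0.0], [-0.967, -0.255, 0.0], [-0.0, -0.0, -1.0]]
contact_force: [0.6, 0.5, 0.5]
width: 0.248
```

Opening 0.248 × 94 ≈ 23.3 mm, so the hub is gripped. Lifting.

>>> {"op": "arm_command", "data": {"moves": [[0,0,-0.5,0,0,0,1],[0,0,-1.5,0,0,0,1],[0,0,-3,0,0,0,1],[0,0,-5,0,0,0,1],[0,0,-7,0,0,0,1],[0,0,-8,0,0,0,1],[0,0,-8,0,0,0,1]]}}

```text
t: 4.3
ee_pos: [0.5358, -0.186, 0.1048]
ee_rot: [[0.255, -0.967, 0.003], [-0.967, -0.255, -0.001], [0.002, -0.002, -1.0]]
contact_force: [-0.0, -0.1, -1.5]
width: 0.248
```

```bash
python3 - <<'E'
from rig import get_state,camera
import cv2,numpy as np
for n in ("top","scene"):
    c=camera(n); np.savez(f"pics/{n}3.npz",**c)
c=np.load("pics/scene3.npz");im=c["frame"][150:300,160:320,::-1]
cv2.imwrite("pics/scene3c.png",cv2.resize(im,None,fx=4,fy=4))
s=get_state();print(s["t"],s["ee_pos"],np.round(s["ee_rot"],4),s["width"],s["contact_force"])
R=s["ee_rot"];print((R.T@(np.array([.5225,.171,.103])-s["ee_pos"]))*100)
E
```

```text
4.4 [ 0.53482344 -0.18571938  0.10276141] [[ 2.549e-01 -9.670e-01 -1.000e-04]
 [-9.670e-01 -2.549e-01 -0.000e+00]
 [-0.000e+00  1.000e-04 -1.000e+00]] 0.24402565568472373 [-0.56021651 -0.17600995 -1.9064805 ]
[-3.48080018e+01 -7.89992819e+00 -2.38855666e-02]
```

View pics/scene3c.png

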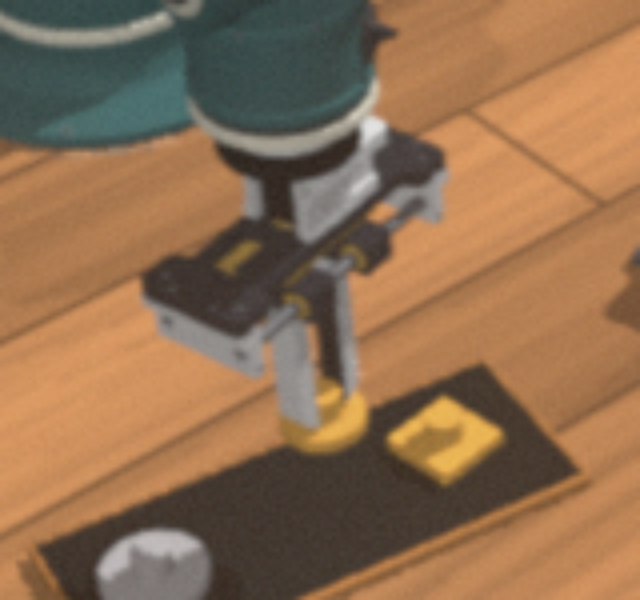

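Picture shows the boss lifted and level between the fingers (crop 325,425). Carrying it to the die.

>>> {"op": "arm_command", "data": {"moves": [[-2,-0.5,0,0,0,0,1],[-6,-1.4,0,0,0,0,1],[-10.5,-2.4,0,0,0,0,1],[-15,-3.4,0,0,0,0,1],[-19.5,-4.4,0,0,0,0,1],[-24,-5.4,0,0,0,0,1],[-28,-6.4,0,0,0,0,1],[-31,-7,0,0,0,0,1]]}}

```text
t: 5.2
ee_pos: [0.5227, 0.1347, 0.1021]
ee_rot: [[0.257, -0.966, -0.001], [-0.966, -0.257, 0.0], [-0.001, 0.001, -1.0]]
contact_force: [1.4, 0.3, -1.7]
width: 0.245
```

>>> {"op": "arm_command", "data": {"moves": [[-2,-0.4,0,0,0,0,1],[-3.4,-0.8,0.5,0,0,0,1],[-3.8,-0.9,1.5,0,0,0,1],[-3.8,-0.9,2.5,0,0,0,1],[-3.8,-0.9,3,0,0,0,1],[-3.8,-0.9,3,0,0,0,1],[-3.8,-0.9,3,0,0,0,1]]}}

```text
t: 5.9
ee_pos: [0.5228, 0.1703, 0.0729]
ee_rot: [[0.254, -0.967, -0.0], [-0.967, -0.254, -0.0], [0.0, 0.0, -1.0]]
contact_force: [0.2, -0.3, -2.1]
width: 0.25
```

```bash
python3 - <<'E'
from rig import get_state,camera
import cv2,numpy as np
for n in ("top","scene"):
    c=camera(n); np.savez(f"pics/{n}4.npz",**c)
c=np.load("pics/scene4.npz");im=c["frame"][150:250,290:400,::-1]
cv2.imwrite("pics/scene4c.png",cv2.resize(im,None,fx=6,fy=6))
c=np.load("pics/top4.npz");im=c["frame"][220:320,210:310,::-1]
cv2.imwrite("pics/top4c.png",cv2.resize(im,None,fx=6,fy=6))
s=get_state();print(s["t"],s["ee_pos"],np.round(s["ee_rot"],4),s["width"],s["contact_force"])
E
```

```text
6.0 [0.52296314 0.17057318 0.07327283] [[ 2.543e-01 -9.671e-01  4.000e-04]
 [-9.671e-01 -2.543e-01  1.000e-04]
 [ 0.000e+00 -4.000e-04 -1.000e+00]] 0.2463041887465666 [-0.20652642  0.30982463 -0.25224229]
```

View pics/scene4c.png

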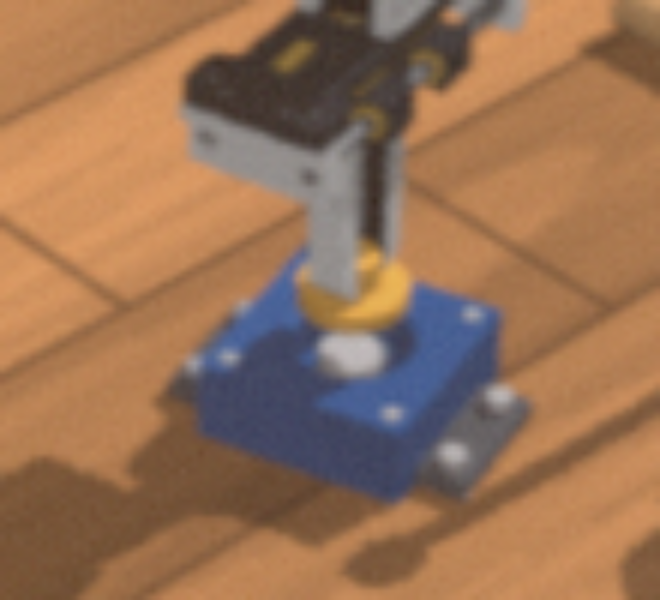

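View pics/top4c.png

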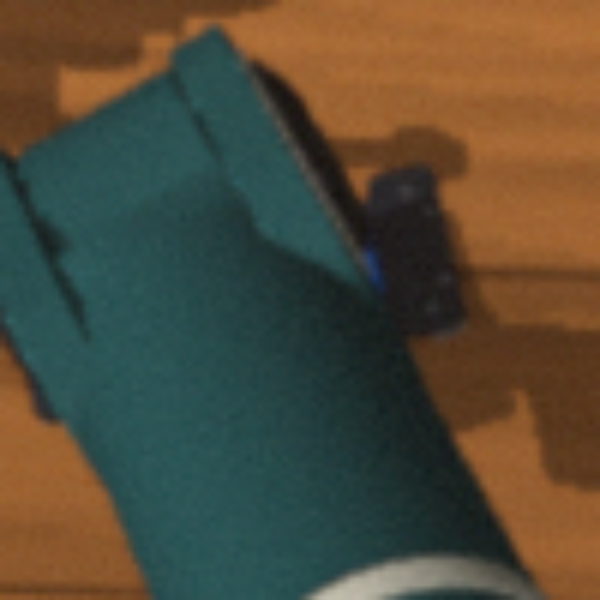

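```bash
python3 - <<'E'
from h import *
c=load("pics/scene0.npz"); d=(310,385,185,240)
# screws: local brightness-weighted centroid around approx centres (from crop/10)
def loc(c,u,v,r=2.6):
    g=c["frame"].astype(float); sat=g.max(2)-g.min(2); w0=255-sat
    yy,xx=np.mgrid[0:480,0:640]
    for _ in range(5):
        k=(abs(xx-u)<=r)&(abs(yy-v)<=r); b=np.median(w0[(abs(xx-u)<=5)&(abs(yy-v)<=5)])
        w=np.clip(w0-b-15,0,None)*k; u,v=(w*xx).sum()/w.sum(),(w*yy).sum()/w.sum()
    return u,v
pts=[loc(c,310+a/10-.5,185+b/10-.5) for a,b in((323,85),(587,173),(452,340),(180,245))]
W=plane(c,pts,.041);print(np.round(pts,2),W.round(4),W.mean(0).round(4))
p=loc(c,347.8,208.8,6);print("plunger",p,plane(c,[p],.032))
ct=load("pics/top0.npz")
pts=[loc(ct,225+a/8-.5,240+b/8-.5) for a,b in((105,198),(331,129),(397,354),(168,424))]
W=plane(ct,pts,.041);print(np.round(pts,2),W.round(4),W.mean(0).round(4))
# held boss
c=load("pics/scene4.npz"); r=(330,370,185,215)
im=c["frame"][r[2]:r[3],r[0]:r[1]];hsv=cv2.cvtColor(im,cv2.COLOR_RGB2HSV).astype(int)
m=(hsv[...,0]>17)&(hsv[...,0]<32)&(hsv[...,1]>120)&(hsv[...,2]>70)
v,u=np.nonzero(m);print("brass",len(u),u.min()+330,u.max()+330,v.min()+185,v.max()+185)
for vv in range(8,26):
    uu=np.nonzero(m[vv])[0]
    if len(uu):print(vv+185,uu.min()+330,uu.max()+330,len(uu))
# predicted silhouette for centre = TCP
K=np.array([[c["fx"],0,c["cx"]],[0,c["fy"],c["cy"]],[0,0,1]]);T=np.linalg.inv(c["cam_to_world"])
t=np.linspace(0,2*np.pi,180)
for z,rad in((.0706,.025),(.0621,.025),(.0606,.0235)):
    P=np.c_[.5228+rad*np.cos(t),.1706+rad*np.sin(t),0*t+z]
    q=cv2.projectPoints(P,cv2.Rodrigues(T[:3,:3])[0],T[:3,3],K,c["distortion"])[0][:,0]
    print(z,q.min(0),q.max(0))
E
```

```text
[[341.93 192.17]
 [368.19 200.92]
 [354.93 218.52]
 [327.28 208.91]] [[0.4709 0.1977 0.041 ]
 [0.5459 0.223  0.041 ]
 [0.5747 0.1448 0.041 ]
 [0.4977 0.1187 0.041 ]] [0.5223 0.1711 0.041 ]
plunger (np.float64(nan), np.float64(nan)) [[nan nan nan]]
[[237.54 264.25]
 [265.83 255.81]
 [273.99 283.89]
 [245.39 292.6 ]] [[0.548  0.2214 0.041 ]
 [0.5733 0.1456 0.041 ]
 [0.4976 0.1204 0.041 ]
 [0.4719 0.1965 0.041 ]] [0.5227 0.171  0.041 ]
brass 89 341 357 191 204
193 350 352 3
194 351 355 3
195 351 356 5
196 351 357 7
197 351 357 6
198 352 356 5
199 341 356 10
200 341 356 13
201 342 355 11
202 344 354 11
203 344 354 10
204 349 349 1
0.0706 [338.90571178 190.45477961] [358.01607113 202.09612766]
0.0621 [338.83550083 193.02335267] [357.87698566 204.68367468]
0.0606 [339.39388326 193.81668352] [357.28115406 204.78029743]<stdin>:9: RuntimeWarning: invalid value encountered in scalar divide
  return _methods._mean(a, axis=axis, dtype=dtype,
  ret = ret.dtype.type(ret / rcount)
```

```bash
python3 - <<'E'
from h import *
c=load("pics/scene4.npz"); f=c["frame"].astype(int)
d=f[...,0]-f[...,2]
print(list(range(335,364)))
for v in range(190,209): print(v,d[v,335:364])
# same measure for boss on board in scene0
E
```

```text
[335, 336, 337, 338, 339, 340, 341, 342, 343, 344, 345, 346, 347, 348, 349, 350, 351, 352, 353, 354, 355, 356, 357, 358, 359, 360, 361, 362, 363]
190 [ 91  90  90  90  81  50  15   7   9   9   9   5   5   8  36  70  81  55
  20   5  17  52  87 104 104 100 100 101 101]
191 [ 91  92  93  77  42   0  -7   4   7   8   7   6   5   8  38  78 101  96
  52  14  24  62  96 106 104 102 105 100 100]
192 [ 91  94  81  45 -14 -40 -18   3   9   7   6   8   7  11  44  95 131 136
  87  34  45  81 100 101 102 100 103 100 100]
193 [ 92  83  44 -13 -54 -33  -2   5   8   6   7   6   6  15  65 124 144 143
  96  60  86 110 105 102 102 102 100 100 103]
194 [ 88  53  -7 -56 -34  32  36  14   6   7   6   7   4  16  68 126 140 120
  95 101 129 132 121 107 100 102  99 103 104]
195 [ 69  15 -46 -52  23  78  57  14   6   6   5   4   4  12  51  95 112 109
 123 139 143 148 135 110 101 103 105 110 102]
196 [ 24 -37 -74 -43  49  90  53  16   7   6   7   9   3  10  46  84  98 106
 136 147 146 148 140 103  74  78  90  99 106]
197 [-34 -74 -80 -57  26  86  75  45  22  12   7   8   6   9  44  83  99 112
 139 146 148 149
[... 682 characters left out ...]
 81  92 102 106 114 116 116 113 112 106
  99  89  57  18 -23 -54 -70 -75 -76 -75 -75]
204 [-71 -58 -63 -66 -59 -41 -16   7  34  64  78  82  88  91  90  83  85  78
  64  40  13 -16 -30 -50 -67 -76 -77 -77 -74]
205 [-43 -35 -39 -43 -40 -32 -29 -23 -15  -1  21  33  45  50  48  41  30  15
  -2 -15 -17 -23 -25 -36 -57 -74 -75 -75 -75]
206 [-32 -31 -30 -29 -37 -31 -31 -29 -13  -4   2   8  11  13  12  11   4  -6
 -18 -27 -28 -24 -18 -28 -52 -72 -76 -75 -75]
207 [-28 -30 -31 -29 -32 -33 -35 -24  -5   4   8   6   4   8   6   4   8   3
  -9 -23 -26 -23 -18 -32 -52 -68 -73 -76 -77]
208 [-31 -33 -31 -33 -32 -42 -55 -35  -5   7   6   6   6   4   7   6   6   3
  -3 -20 -29 -24 -22 -40 -59 -73 -78 -74 -74]
```

Scene silhouette of the held boss (columns 338.8–357.8, bottom 204.9) matches the one predicted for a boss centred at the TCP to about 0.2 px. Both cameras put the die axis at (0.5225,0.171). Lowering with a 0.6 mm correction.

>>> {"op": "arm_command", "data": {"moves": [[-0.06,0.03,0.5,0,0,0,1],[-0.06,0.03,1,0,0,0,1],[-0.06,0.03,1.5,0,0,0,1],[-0.06,0.03,1.9,0,0,0,1],[-0.06,0.03,2.2,0,0,0,1],[-0.06,0.03,2.4,0,0,0,1],[-0.06,0.03,2.4,0,0,0,1]]}}

```text
t: 6.7
ee_pos: [0.5221, 0.1715, 0.0487]
ee_rot: [[0.255, -0.967, -0.0], [-0.967, -0.255, -0.0], [-0.0, 0.0, -1.0]]
contact_force: [1.0, 0.1, -1.7]
width: 0.245
```

>>> {"op": "arm_command", "data": {"moves": [[0,0,0.15,0,0,0,1],[0,0,0.3,0,0,0,1],[0,0,0.4,0,0,0,1],[0,0,0.4,0,0,0,1]]}}

```text
t: 7.1
ee_pos: [0.5223, 0.1715, 0.045]
ee_rot: [[0.255, -0.967, 0.0], [-0.967, -0.255, 0.0], [-0.0, -0.0, -1.0]]
contact_force: [-0.4, -0.2, -0.6]
width: 0.247
```

```bash
python3 - <<'E'
from rig import get_state,camera
import cv2,numpy as np
c=camera("scene");im=c["frame"][150:250,290:400,::-1]
cv2.imwrite("pics/scene5c.png",cv2.resize(im,None,fx=6,fy=6))
s=get_state();print(s["t"],s["ee_pos"],np.round(s["ee_rot"],4),s["width"],s["contact_force"])
E
```

```text
7.15 [0.52228004 0.17146308 0.0450129 ] [[ 2.550e-01 -9.669e-01  0.000e+00]
 [-9.669e-01 -2.550e-01  1.000e-04]
 [-1.000e-04 -1.000e-04 -1.000e+00]] 0.2430091043477764 [-1.87659327  0.77596114 -1.63906374]
```

View pics/scene5c.png

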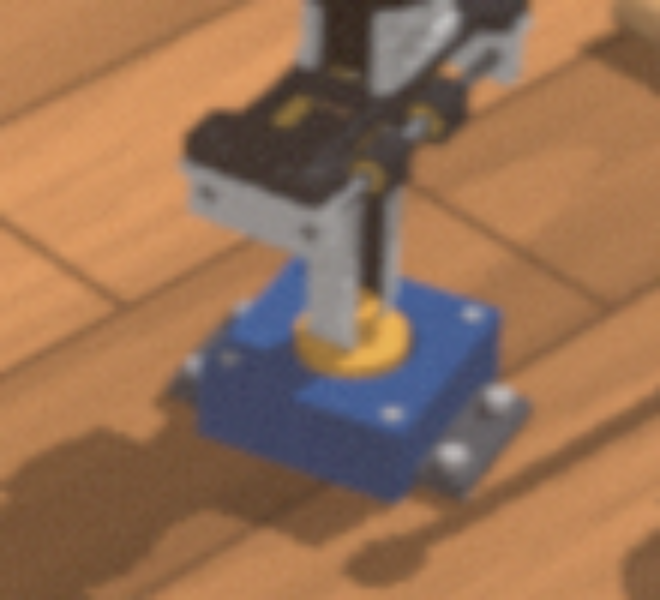

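The disc is inside the mouth (crop 352,345), with no side force. Let go and rise.

>>> {"op": "arm_command", "data": {"moves": [[0,0,0,0,0,0,2.6],[0,0,0,0,0,0,3.5],[0,0,0,0,0,0,4.5],[0,0,0,0,0,0,5],[0,0,0,0,0,0,5]]}}

```text
t: 7.65
ee_pos: [0.5223, 0.1714, 0.045]
ee_rot: [[0.255, -0.967, -0.0], [-0.967, -0.255, 0.0], [-0.0, 0.0, -1.0]]
contact_force: [-0.1, 0.2, 0.6]
width: 0.528
```

>>> {"op": "arm_command", "data": {"moves": [[0,0,-0.5,0,0,0,5],[0,0,-1.5,0,0,0,5],[0,0,-3,0,0,0,5],[0,0,-5,0,0,0,5],[0,0,-6,0,0,0,5],[0,0,-6,0,0,0,5],[0,0,-6,0,0,0,5]]}}

```text
t: 8.35
ee_pos: [0.5222, 0.1713, 0.1049]
ee_rot: [[0.255, -0.967, 0.0], [-0.967, -0.255, -0.0], [0.0, -0.0, -1.0]]
contact_force: [0.2, 0.9, -0.5]
width: 0.534
```

```bash
python3 - <<'E'
from rig import get_state,camera
from h import *
c=camera("scene");im=c["frame"][150:250,290:400,::-1]
cv2.imwrite("pics/scene6c.png",cv2.resize(im,None,fx=6,fy=6))
f=c["frame"].astype(int);d=f[...,0]-f[...,2]
for v in range(193,214): print(v,d[v,335:364])
K=np.array([[c["fx"],0,c["cx"]],[0,c["fy"],c["cy"]],[0,0,1]]);T=np.linalg.inv(c["cam_to_world"])
t=np.linspace(0,2*np.pi,180)
for z,rad in((.042,.025),(.040,.025),(.058,.012)):
    P=np.c_[.5225+rad*np.cos(t),.171+rad*np.sin(t),0*t+z]
    q=cv2.projectPoints(P,cv2.Rodrigues(T[:3,:3])[0],T[:3,3],K,c["distortion"])[0][:,0]
    print(z,q.min(0),q.max(0))
s=get_state();print(s["t"],s["ee_pos"],s["width"],s["contact_force"])
E
```

```text
193 [ 92  84  49 -10 -53 -54 -25 -14 -36 -62 -71 -56 -33  -9  23  61  77  88
  99 100 106 102 101 101 103 100 102 100 101]
194 [ 88  53  -3 -57 -75 -64 -42 -32 -50 -69 -80 -76 -75 -70 -55 -30  -6  24
  58  79  90  98 103 104 101 100 106 100 106]
195 [ 71  17 -43 -77 -77 -76 -68 -69 -75 -80 -79 -76 -79 -81 -80 -73 -69 -51
 -28  -6  22  58  79  89 101 104 104 105 103]
196 [ 25 -35 -71 -79 -80 -78 -78 -77 -75 -78 -80 -81 -78 -78 -78 -82 -82 -78
 -75 -67 -53 -26  -4  25  61  83  91 101 102]
197 [-34 -73 -78 -78 -76 -78 -75 -77 -80 -77 -64 -40 -19 -12 -11 -22 -47 -69
 -79 -82 -77 -72 -68 -53 -26  -4  25  58  78]
198 [-66 -79 -78 -80 -77 -74 -75 -73 -79 -49   8  64 102 124 118  98  46 -14
 -59 -76 -76 -81 -80 -77 -74 -68 -48 -28  -9]
199 [-75 -79 -79 -73 -78 -76 -64 -53 -38  18  93 135 148 149 151 147 130  77
   4 -60 -78 -78 -80 -81 -78 -79 -77 -73 -69]
200 [-78 -76 -77 -78 -79 -75 -44   7  47  96 139 146 148 147 151 148 149 134
  81   7 -45 -73 -78 -79 -77 -77 -77 -78 -77]
201 [-76 -77 -78 -81 -69 -28  35  95 129 133 143 146 145 146 149 146 148 142
 135 105  50 -13 -59 -75 -76 -77 -77 -7
[... 1063 characters left out ...]
 140
 129 121  96  46 -15 -59 -73 -74 -73 -77 -73]
211 [-70 -76 -78 -73 -74 -56 -13  31  64  83 100 111 119 124 120 120 112 102
  91  64  30 -20 -61 -76 -76 -73 -77 -74 -74]
212 [-67 -74 -79 -77 -79 -75 -66 -47 -25  11  38  53  68  72  72  62  58  34
  11 -16 -44 -65 -74 -75 -75 -76 -76 -77 -70]
213 [-72 -75 -76 -74 -76 -77 -77 -78 -71 -55 -49 -42 -32 -26 -25 -33 -38 -46
 -59 -67 -73 -80 -75 -75 -77 -74 -76 -74 -67]
0.042 [338.70302971 198.91277753] [357.5793368  210.61045593]
0.04 [338.6868458  199.50442392] [357.5473117  211.20620012]
0.058 [343.77272963 197.12368828] [352.89413269 202.72172325]
8.4 [0.52195351 0.17125011 0.1045099 ] 0.5316640912102165 [-0.51652997 -0.66074411 -0.20050861]
```

View pics/scene6c.png

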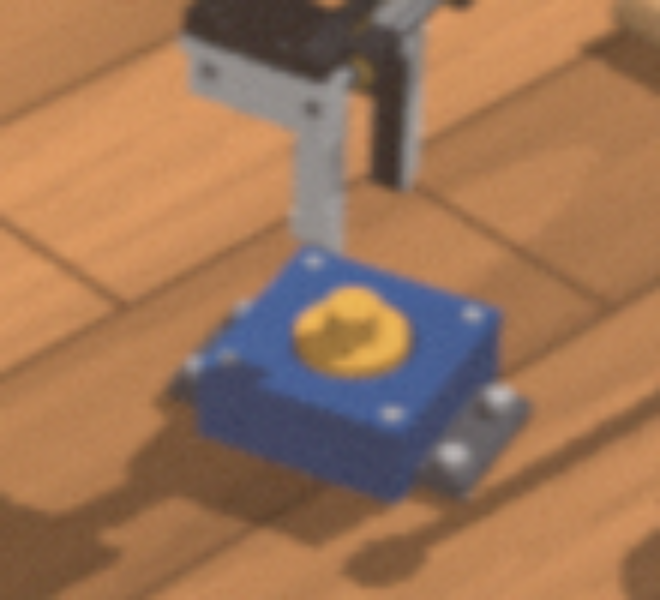

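The boss sits flush and level in the cavity (crop 352,335; columns 338.4–358 against 338.7–357.6 predicted), and it's let go. Close the fingers and come down on the hub.

>>> {"op": "arm_command", "data": {"moves": [[0,0,0,0,0,0,3],[0,0,0,0,0,0,1],[0,0,1,0,0,0,0],[0,0,2,0,0,0,0],[0,0,3,0,0,0,0],[0,0,3.8,0,0,0,0],[0,0,4.2,0,0,0,0],[0,0,4.2,0,0,0,0]]}}

```text
t: 9.2
ee_pos: [0.5219, 0.1714, 0.0622]
ee_rot: [[0.255, -0.967, -0.001], [-0.967, -0.255, -0.0], [-0.0, 0.001, -1.0]]
contact_force: [0.2, -0.8, 0.4]
width: 0.006
```

>>> {"op": "arm_command", "data": {"moves": [[0,0,0.2,0,0,0,0],[0,0,0.4,0,0,0,0],[0,0,0.6,0,0,0,0],[0,0,0.8,0,0,0,0],[0,0,0.8,0,0,0,0]]}}

```text
t: 9.7
ee_pos: [0.5225, 0.1715, 0.055]
ee_rot: [[0.255, -0.967, 0.0], [-0.967, -0.255, 0.0], [-0.0, -0.0, -1.0]]
contact_force: [0.9, -0.1, 4.5]
width: 0.002
```

Spring contact felt (4.5 N). Continuing gently.

>>> {"op": "arm_command", "data": {"moves": [[0,0,0.15,0,0,0,0],[0,0,0.3,0,0,0,0],[0,0,0.45,0,0,0,0],[0,0,0.6,0,0,0,0],[0,0,0.7,0,0,0,0],[0,0,0.7,0,0,0,0]]}}

```text
t: 10.3
ee_pos: [0.5225, 0.1715, 0.0482]
ee_rot: [[0.255, -0.967, 0.0], [-0.967, -0.255, 0.0], [-0.0, -0.0, -1.0]]
contact_force: [-1.1, -0.9, 8.9]
width: 0.0
```

>>> {"op": "arm_command", "data": {"moves": [[0,0,0.05,0,0,0,0],[0,0,0.1,0,0,0,0],[0,0,0.1,0,0,0,0]]}}

```text
t: 10.6
ee_pos: [0.5225, 0.1715, 0.0473]
ee_rot: [[0.255, -0.967, 0.001], [-0.967, -0.255, 0.0], [-0.0, -0.001, -1.0]]
contact_force: [-1.7, -0.3, 9.2]
width: 0.006
```

>>> {"op": "arm_command", "data": {"moves": [[0,0,0.05,0,0,0,0],[0,0,0.05,0,0,0,0]]}}

```text
t: 10.8
ee_pos: [0.5225, 0.1715, 0.0468]
ee_rot: [[0.255, -0.967, 0.001], [-0.967, -0.255, 0.0], [0.0, -0.001, -1.0]]
contact_force: [-0.6, -1.0, 10.3]
width: 0.004
```

>>> {"op": "arm_command", "data": {"moves": [[0,0,0.05,0,0,0,0],[0,0,0.05,0,0,0,0]]}}

```text
t: 11.0
ee_pos: [0.5225, 0.1716, 0.0463]
ee_rot: [[0.255, -0.967, 0.001], [-0.967, -0.255, 0.0], [-0.0, -0.001, -1.0]]
contact_force: [-2.1, -1.5, 10.2]
width: -0.001
```

>>> {"op": "arm_command", "data": {"moves": [[0,0,0.03,0,0,0,0],[0,0,0.03,0,0,0,0]]}}

```text
t: 11.2
ee_pos: [0.5226, 0.1715, 0.0462]
ee_rot: [[0.255, -0.967, 0.001], [-0.967, -0.255, 0.0], [0.0, -0.001, -1.0]]
contact_force: [-2.3, -1.7, 15.0]
width: 0.005
```

>>> {"op": "arm_command", "data": {"moves": [[0,0,0.02,0,0,0,0],[0,0,0.02,0,0,0,0]]}}

```text
t: 11.4
ee_pos: [0.5226, 0.1715, 0.0462]
ee_rot: [[0.255, -0.967, 0.001], [-0.967, -0.255, 0.0], [0.0, -0.001, -1.0]]
contact_force: [-3.6, -1.8, 18.5]
width: 0.004
```

>>> {"op": "arm_command", "data": {"moves": [[0,0,0.02,0,0,0,0],[0,0,0.02,0,0,0,0]]}}

```text
t: 11.6
ee_pos: [0.5226, 0.1715, 0.0462]
ee_rot: [[0.255, -0.967, 0.001], [-0.967, -0.255, -0.0], [0.0, -0.001, -1.0]]
contact_force: [-5.8, -2.6, 21.4]
width: 0.006
```

Z has stopped at 0.0462 while the force climbs to 21 N, so the boss is on the stop. Holding, then a check.

>>> {"op": "arm_command", "data": {"moves": [[0,0,0,0,0,0,0],[0,0,0,0,0,0,0],[0,0,0,0,0,0,0],[0,0,0,0,0,0,0],[0,0,0,0,0,0,0],[0,0,0,0,0,0,0]]}}

```text
t: 12.2
ee_pos: [0.5226, 0.1715, 0.0462]
ee_rot: [[0.255, -0.967, 0.001], [-0.967, -0.255, -0.0], [0.0, -0.001, -1.0]]
contact_force: [-5.4, -2.2, 22.2]
width: 0.004
```

```bash
python3 - <<'E'
from rig import get_state,camera
from h import *
c=camera("scene");im=c["frame"][150:250,290:400,::-1]
cv2.imwrite("pics/scene7c.png",cv2.resize(im,None,fx=6,fy=6))
cv2.imwrite("pics/scene7.png",c["frame"][:,:,::-1])
s=get_state();print(s["t"],s["ee_pos"],s["width"],s["contact_force"],abs(s["qvel"]).max())
E
```

```text
12.25 [0.52257222 0.17155167 0.04619005] 0.0048893541348725466 [-5.82370202 -2.41109816 21.83613023] 0.0015536250528141043
```

View pics/scene7c.png

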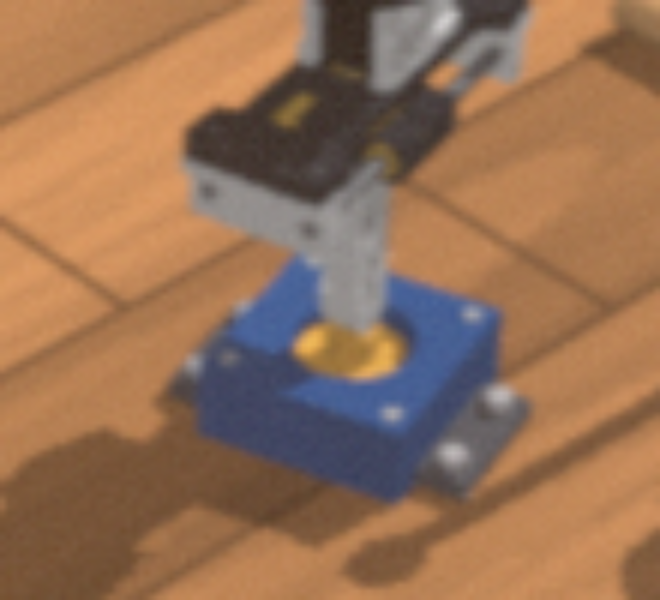

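View pics/scene7.png

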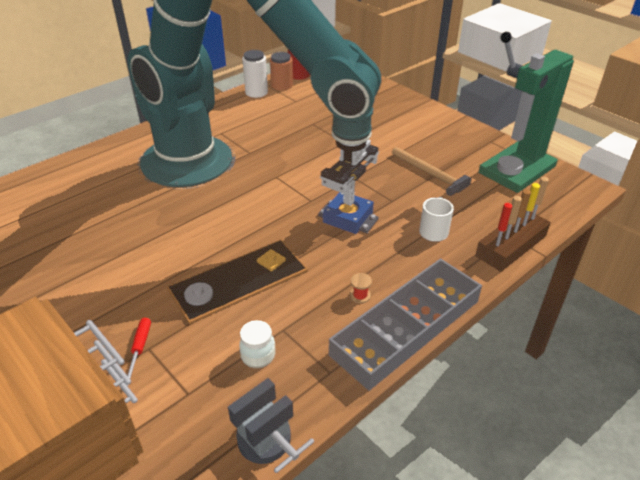

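The boss is sunk in the cavity under the closed fingers (crop 350,350). The other blanks and the bench items look to be where they started. Force is steady at 22 N, with no motion.

```bash
python3 -c "
from rig import sign_off
print(sign_off())"
```

```text
the job is handed in; nothing more can be done
None
```

I picked the round brass boss up by its hub, set it on the plunger in the die's cavity and let go. Then I pushed it down with the closed fingers onto the cavity floor, and handed the job in at about 12.3 s of the 48 s, still pressing. The sign-off gives no verdict, so whether it passed is not confirmed.

**Last checks:**
- **Fully home:** the fingertips stopped at z = 46.2 mm, against 46 mm expected for the hub top when home. The height stayed there while the push rose from 15 to 22 N. I had no direct plunger reading.
- **Force:** steady at about 22 N upward on the tool, with about 6 N sideways, most likely friction. That is well under the 80 N limit, and joint speeds were near zero.
- **Position:** the fingertips are within about 1 mm of the measured die axis. The last picture shows the boss sunk in the cavity, though I did not measure its tilt or centring once it was down.
- **Other things:** judged by eye in the last scene picture, the other blanks and the bench items are where they began.

**One small disagreement:** with the boss resting on the plunger, its lower edge in the picture was about 1 pixel below the predicted line. I put that down to blur and did not look into it further.

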